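# Unlock the dish locker beside the drying rack

### The arm

A 6-joint arm with a two-finger parallel gripper is mounted at the origin on the work surface. World frame = base frame: x ahead of the robot, y to its left, z up, the work surface at z = 0. Lengths are in m, angles in degrees, forces in N, time in s.
With the tool pointing down it reaches from about 0.35 to 0.875 m from the base axis. Payload 4.2 kg.
Tool frame: the origin (TCP) lies on the centre line of the jaws, within the pads' length; the fingertips stand 25 mm ahead of it and the grasp point (between the pads) lies 6 mm ahead of it; y points along the fingers, x is the direction in which the jaws open and shut, and the axes are right-handed (so a half turn about y gives the same grasp; the last joint's range is limited). The gripper opens to 87 mm and grips with 3 to 60 N. Pads are 19 mm wide; open, the fingers measure 117 mm over their backs; the gripper's body (75 mm by 190 mm) begins 51 mm behind the grasp point.
Start: joints at [80.306, 22.042, 0.453, 0, -68.411, -14.817], TCP at [0.259, 0.569, 0.218] pointing down, gripper open.
Joint ranges: [-179.83, 179.83], [-69.29, 118.12], [-61.27, 80.66], [-181.25, 117.63], [-171.15, -9.14], [-177.46, 177.46]. Speed limits (degrees/s): [159.86, 159.86, 180, 180, 180, 180].

### API

Orientations are given as a 3x3 rotation matrix whose columns are the frame's x, y, z axes.
In Python, from workcell import read_state, eyes, order gives the robot as it stands. The module is installed in compiled form; this text tells all that it offers.
- The arm moves only by the tool send_rows, never from a script. Its argument "targets" is a list of rows, each a list of 5 numbers: the closure, from 0 (fully open) to 1 (shut), then the shift along the tool's x, y, z in cm, then the turn about the tool's y in rad. In form: [[jaw, tx, ty, tz, turn], ...]. A call has 1 to 12 rows; each row is the pose to reach, as a shift and turn from the pose commanded when the call began, along the tool's axes at that moment; what a row does not reach only later rows make up. A row lasts 1/10 s, in which the tool goes at most 50 mm and 8.59 degrees, less where a joint would pass 70% of its speed; a pose out of reach is approached as far as the arm can. A call with a gripper value outside its range is refused whole. The fingers move at their own pace and stop on an object; "newtons" is the grip in N (left out, the last holds). Time passes only in rows, so rows that repeat a pose let the fingers close. It gives the time, the measured TCP pose, the force and the opening at its end, in the units of the state.
- read_state(): the state, without advancing time (a new reading comes with each control period).
- eyes.snapshot(name): name is "scene" or "side" or "wrist"; returns a dict with "img" (400x640x3 uint8, blue, green, red), "z_map" (400x640 float32, m along the optical axis (not along the pixel's ray), 0 where there is no reading), "fx", "fy", "cx", "cy" (pixels), "D" ([k1, k2, p1, p2, k3] as OpenCV has them; the pictures are not rectified), "position" and "rotation" of the camera in the world; the wrist camera has in their place "tool_from_camera" (4x4, takes a point from camera to tool coordinates, whose origin is the TCP and whose axes are the tool frame's). Camera axes: x right, y down, z forward; pixel columns grow to the right and rows downward; lengths in m; the calibration is good to about 2 mm. A picture is of the moment at which its call begins: read the wrist's pose just before it.
- order.hand_in(): hands the job in, once; it reports no verdict.
The state is a dict: "time_s": time; "qpos": joint angles; "joint_vel": joint speeds; "joint_torque": joint torques, N m; "eef_pos": TCP position; "orientation": TCP orientation; "force": force on the tool from outside, world axes, zero at the start; "ft_torque": the same for the moment, N m; "gripper_width": opening from 0.0 (shut) to 1.0 (fully open).
Only numpy, scipy, OpenCV 4.12 (cv2) and the standard library are available. Lean on these libraries where they do the work, as an engineer would, in place of code of your own. Each camera call takes 0.05 s, during which the arm holds its last target.

### The job

Take the red key from its wooden stand, put it into the lock on the blue dish locker and gently push it fully home, feeling for the angle of the keyhole. Then turn it clockwise until the hidden bolt lets the lid spring up, and let go, leaving the key in the lock. Do not force the key, and leave the plate, cup, pot and mwiko where they are.

Things in the scene. Friction and masses are not known exactly. Their poses are not given: they have to be found in the camera images.
- key_bow (a point): Centre of the key's red bow (grip), upright in the stand at the start: 12 mm thick along its own x, 40 mm wide along its own y, 38 mm tall. Key symmetric under a half turn about its vertical z axis. 19 mm below this point the bow ends; 29 mm below is the underside of the collar; the key's lower end is 51 mm below. Mass about 80 g
- key_shoulder (a point): Point on the key's axis at the underside of its round collar (20 mm diameter, 5 mm thick), which stops the key in the lock; 29 mm below the bow's centre. Axes as key_bow
- key_tip (a point): Point on the key's axis at its lower end, 22 mm below the collar's underside. The lowest 10 mm is a flat bit, 5 mm thick (x) and 24 mm wide (y), lower edges rounded by 1 mm; above it a round shank, 5.5 mm diameter. Axes as key_bow
- stand: Fixed wooden block, 70 (x) by 80 (y) by 45 mm tall, origin at the centre of its underside. The key stands in a slot 28.5 mm long (y) and 8.5 mm wide (x), 30 mm deep, in its top, collar resting on the top; lift it straight up at least 25 mm to free it
- lock (a point): Centre of the keyhole on the locker's top deck, 90 mm above the worktop; axes as the locker's (x to its lid, z up). The keyhole is a slot 27 by 7 mm in a fixed brass plate 8 mm thick. The plate sits crooked: the slot's length lies at an unmeasured angle, up to 0.65 rad either way from the y axis, to be found by feel or sight
- bezel: Steel ring round the keyhole, 64 mm across, 35 mm inside, 4 mm high, concentric with the keyhole, origin at its centre. The bit must pass right through the brass plate, collar down on it: only then does the key turn (stiff, about 0.1 N m), clockwise from above. The bolt lets go after 0.6 to 1.0 rad, hard stop at 1.35. The key stays where it is left
- locker: Fixed blue steel locker, 250 (x) by 260 (y) by 90 mm tall, origin at the centre of its underside, lid at its +x side. Keyhole 80 mm from the origin towards -x; the lid's free edge is at x = -13 mm, its hinge at x = +120 mm. More than 40 N between key and locker counts as forcing
- lid (a joint): Angle of the locker's lid, rad: 0 shut, locked it stays under 0.03; it may lift to 0.1 just before the bolt is clear; when the bolt is released springs raise it by itself to about 0.6
- lid_edge (a point): Middle of the lid's free edge, on its upper face, 133 mm from the hinge
- plate: White ceramic plate, 170 mm across, 20 mm tall, on the upper tier of the rack; origin under its centre. Leave alone
- cup: Steel cup, 72 mm across, 85 mm tall, on the upper tier of the rack; origin under its centre. Leave alone
- pot: Aluminium pot with lid, 182 mm across, 134 mm tall with knob, on the worktop; origin under its centre. Leave alone
- mwiko: Flat wooden paddle, 220 mm long (x), up to 56 mm wide, 10 mm thick, on the worktop; origin at its underside. Leave alone
- rack: Fixed two-tier green plastic drying rack, 280 (x) by 340 (y) by 200 mm tall, origin at the centre of its underside

How it is judged:
By the outcome, as a careful person would: the job done as asked, in the order asked, and still so for the second after the job is handed in, with the robot touching nothing.
It also fails if it takes over 72 s, if anything falls off the work surface, if the arm or the gripper's body presses on something with over 40 N, if the wrist force passes 120 N, or if a joint passes its speed limit or range.

## Working session

There is one attempt and no reset: what is moved stays moved. The work goes in short steps, Python scripts to look and compute and a tool call to move; the robot and the scene stay as the last step left them, time stands still between calls to the robot, and variables do not carry over. Pictures are saved under pics/ and viewed, and the job is handed in when it is done.

Besides the shell and the picture viewer there is one more tool, called after "Emit:" as name(argument=value, ...), one argument or row to a line, values as JSON. send_rows: Moves the arm, as the interface text tells. Its arguments: {"type":"object","properties":{"targets":{"type":"array"},"newtons":{"type":"number"}},"required":["targets"]}

```bash
mkdir -p pics; ls; cat > h.py <<'E'
import numpy as np, cv2
from workcell import read_state, eyes, order
def snap(n, fn=None):
    s=read_state(); d=eyes.snapshot(n)
    if n=="wrist":
        T=np.array(d["tool_from_camera"]); R=np.array(s["orientation"]); p=np.array(s["eef_pos"])
        d["rotation"]=R@T[:3,:3]; d["position"]=R@T[:3,3]+p
    d["rotation"]=np.array(d["rotation"]); d["position"]=np.array(d["position"])
    if fn: cv2.imwrite("pics/"+fn,d["img"])
    np.savez("last_"+n+".npz",**{k:np.array(v) for k,v in d.items()})
    return d
def load(n): 
    z=np.load("last_"+n+".npz"); return {k:z[k] for k in z.files}
def K(d): return np.array([[d["fx"],0,d["cx"]],[0,d["fy"],d["cy"]],[0,0,1]],float)
def ray(d,u,v):
    q=cv2.undistortPoints(np.array([[[u,v]]],float),K(d),np.array(d["D"],float)).ravel()
    return np.array([q[0],q[1],1.])
def pix(d,u,v,z=None):
    r=ray(d,u,v)
    if z is None: z=float(d["z_map"][int(round(v)),int(round(u))])
    return d["rotation"]@(r*z)+d["position"]
def onplane(d,u,v,h):
    r=d["rotation"]@ray(d,u,v); p=d["position"]
    return p+r*(h-p[2])/r[2]
def proj(d,P):
    R=d["rotation"].T; t=-R@d["position"]
    return cv2.projectPoints(np.array(P,float).reshape(-1,1,3),cv2.Rodrigues(R)[0],t,K(d),np.array(d["D"],float))[0].reshape(-1,2)
E
python3 - <<'E'
from h import *
np.set_printoptions(precision=4,suppress=True)
for n in("scene","side","wrist"):
    d=snap(n,n+"0.png"); print(n,d["position"],d["rotation"].round(3).tolist(),d["fx"])
s=read_state()
for k,v in s.items(): print(k,np.array(v))
E
```

```text
pics
scene [ 1.7358 -0.4279  0.9692] [[0.384, 0.501, -0.776], [0.923, -0.226, 0.311], [-0.019, -0.836, -0.549]] 471.3666303172944
side [0.1022 1.3646 1.0216] [[-0.934, -0.192, 0.3], [-0.356, 0.49, -0.796], [0.006, -0.85, -0.526]] 469.9785859880818
wrist [0.3264 0.54   0.3837] [[-0.415, -0.877, -0.242], [-0.91, 0.4, 0.109], [0.002, 0.266, -0.964]] 290.4603797698264
time_s 0.15
qpos [ 80.3064  22.0819   0.3985  -0.0214 -68.41   -14.8164]
joint_vel [ 0.0304 -0.1325  0.2621  0.08   -0.0304  0.1009]
joint_torque [ -0.0004 -39.1054  18.7587   4.2224   0.0124  -0.0001]
eef_pos [0.2591 0.5683 0.2167]
orientation [[-0.415  -0.0006  0.9098]
 [-0.9098 -0.0015 -0.415 ]
 [ 0.0017 -1.      0.0001]]
force [-0.3129 -0.3269  0.5046]
ft_torque [ 0.0586  0.0039 -0.0045]
gripper_width 1.0026498366502672
```

View pics/scene0.png

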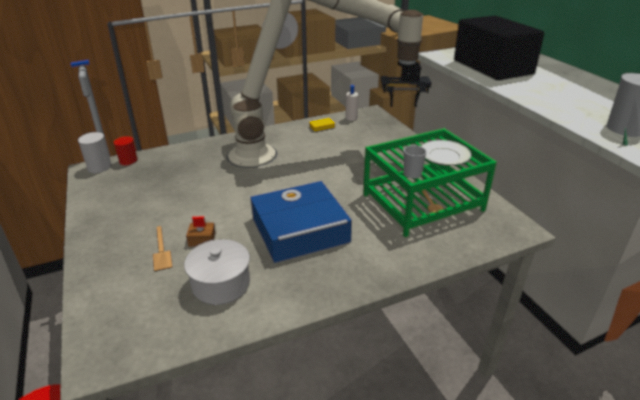

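View pics/side0.png

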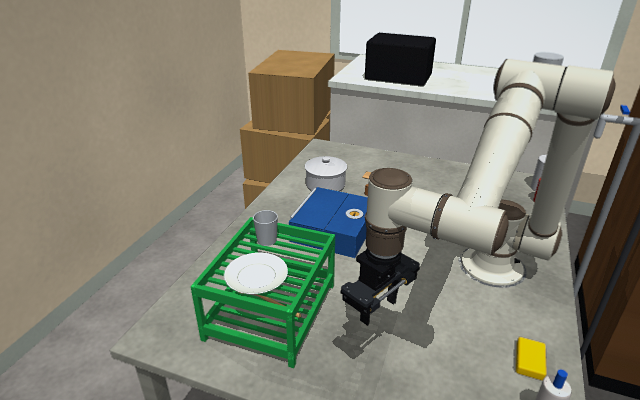

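View pics/wrist0.png

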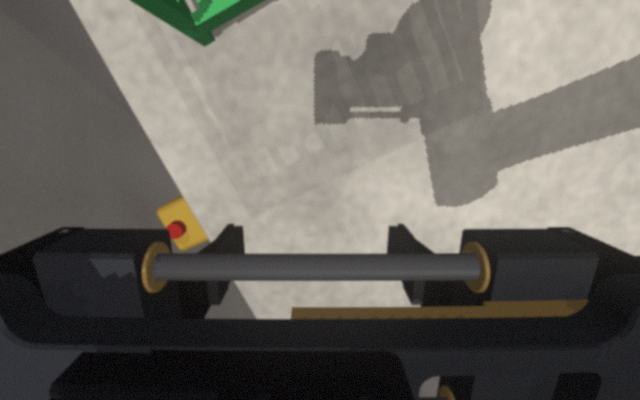

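The scene view shows the red key and stand near (200,228), the locker near (300,220) with its bezel at (291,196), the pot at (217,268), the mwiko at (161,248) and the rack at (428,180). The wrist view shows only the bare worktop and the jaws. I'll enlarge the parts that matter.

```bash
python3 - <<'E'
from h import *
np.set_printoptions(precision=4,suppress=True)
d=load("scene"); im=d["img"]
a=cv2.resize(im[195:265,145:265],None,fx=6,fy=6,interpolation=cv2.INTER_CUBIC); cv2.imwrite("pics/s_key.png",a)
a=cv2.resize(im[175:265,240:360],None,fx=6,fy=6,interpolation=cv2.INTER_CUBIC); cv2.imwrite("pics/s_lock.png",a)
for u,v in [(199,222),(199,218),(291,196),(300,240),(217,250)]: print(u,v,pix(d,u,v))
E
```

```text
199 222 [ 0.4913 -0.3134  0.0759]
199 218 [ 0.4967 -0.3116  0.0948]
291 196 [0.4832 0.0029 0.0835]
300 240 [ 0.6904 -0.0468  0.0634]
217 250 [ 0.719  -0.3007  0.133 ]
```

View pics/s_key.png

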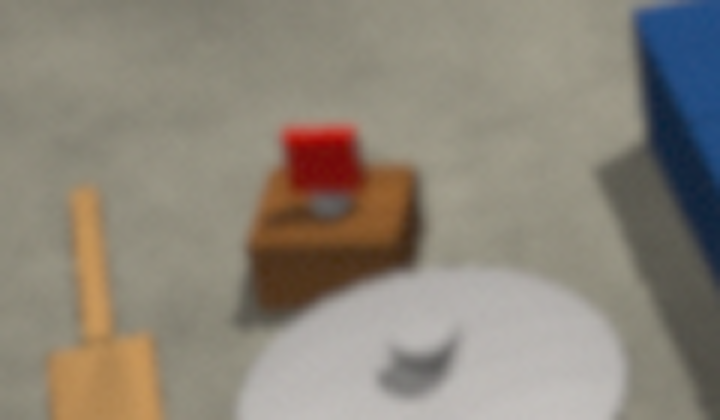

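View pics/s_lock.png

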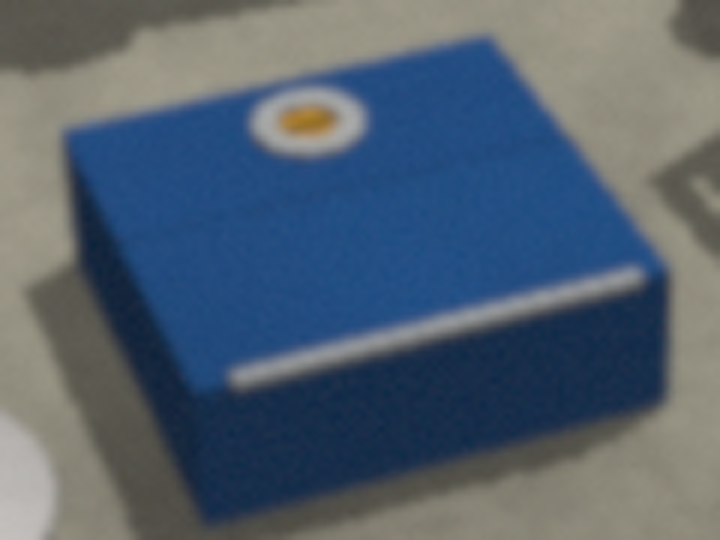

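```bash
python3 - <<'E'
from h import *
np.set_printoptions(precision=4,suppress=True)
d=load("scene")
C=[onplane(d,240+u/6,175+v/6,.09) for u,v in [(65,130),(490,38),(668,268),(200,392)]]
for c in C: print("deck",c)
print("centre",np.mean(C,0)); e=C[2]-C[1]; print(np.arctan2(e[1],e[0])); e=C[3]-C[0]; print(np.arctan2(e[1],e[0]),[np.linalg.norm(C[i]-C[i-1]) for i in range(4)])
print("bezel",onplane(d,240+308/6,175+121/6,.094))
S=[onplane(d,145+u/6,195+v/6,.045) for u,v in [(272,168),(415,168),(410,245),(248,240)]]
for c in S: print("stand",c)
print("bow",onplane(d,145+322/6,195+160/6,.074))
print("bowtop",onplane(d,145+284/6,195+128/6,.093),onplane(d,145+357/6,195+128/6,.093))
print("pot",onplane(d,217.5,252,.134),"potrim",onplane(d,145+240/6,195+400/6,.11))
print([onplane(d,u,v,.2) for u,v in [(365,152),(451,132),(493,160),(405,180)]])
print(load("wrist")["tool_from_camera"])
E
```

```text
deck [ 0.4407 -0.1251  0.09  ]
deck [0.4501 0.1305 0.09  ]
deck [0.6933 0.1244 0.09  ]
deck [ 0.6907 -0.1304  0.09  ]
centre [ 0.5687 -0.0001  0.09  ]
-0.025027426368232863
-0.0212402656469619 [np.float64(0.25002477524036937), np.float64(0.255844244533383), np.float64(0.24323441075432156), np.float64(0.25490855142951024)]
bezel [0.4939 0.0005 0.094 ]
stand [ 0.4421 -0.337   0.045 ]
stand [ 0.4741 -0.2644  0.045 ]
stand [ 0.5395 -0.2821  0.045 ]
stand [ 0.5005 -0.3607  0.045 ]
bow [ 0.4865 -0.3138  0.074 ]
bowtop [ 0.4765 -0.3293  0.093 ] [ 0.4924 -0.2933  0.093 ]
pot [ 0.7291 -0.3015  0.134 ] potrim [ 0.7043 -0.3902  0.11  ]
[array([0.4999, 0.2702, 0.2   ]), array([0.4943, 0.6306, 0.2   ]), array([0.7224, 0.6307, 0.2   ]), array([0.7094, 0.2973, 0.2   ])]
[[ 1.      0.0006 -0.0002 -0.002 ]
 [ 0.0004 -0.2657  0.9641 -0.1671]
 [ 0.0005 -0.9641 -0.2657  0.0729]
 [ 0.      0.      0.      1.    ]]
```

Emit:
send_rows(
  targets=[
    [0,0,0,0,0],
    [0,0,-5,0,0],
    [0,0,-10,0,0],
    [0,0,-15,0,0],
    [0,3.5,-15,2.84,0.08],
    [0,7,-15,5.7,0.17],
    [0,10.5,-15,8.5,0.26],
    [0,14,-15,11.4,0.35],
    [0,17.5,-15,14.2,0.44],
    [0,21,-15,17,0.53],
    [0,24.5,-15,19.9,0.62],
    [0,28,-15,22.7,0.71],
  ],
)

```text
time_s: 1.35
eef_pos: [0.3495, 0.2178, 0.3677]
orientation: [[-0.909, 0.0, 0.417], [-0.417, 0.001, -0.909], [-0.001, -1.0, -0.0]]
force: [0.7, 0.4, -0.4]
gripper_width: 0.997
```

```bash
cat > go.py <<'E'
import sys
from h import *
# world target -> shift in tool axes: x y z toolx_angle_deg
np.set_printoptions(precision=4,suppress=True)
s=read_state();R=np.array(s["orientation"]);p=np.array(s["eef_pos"])
a=np.degrees(np.arctan2(R[1,0],R[0,0]))
print(s["time_s"],p,"ang",a,"F",np.array(s["force"]),"T",np.array(s["ft_torque"]),"w",s["gripper_width"],"q",np.array(s["qpos"]).round(1))
if len(sys.argv)>4:
    t=np.array([float(v) for v in sys.argv[1:4]]); 
    print("shift cm",R.T@(t-p)*100,"turn",np.radians((a-float(sys.argv[4])+180)%360-180))
E
python3 go.py .487 -.31 .27 156
```

```text
1.35 [0.3495 0.2178 0.3677] ang -155.3670793401529 F [ 0.7125  0.4481 -0.3936] T [ 0.0349 -0.1726  0.0533] w 0.9974243380655802 q [ 54.8  -4.1 -10.2   0.  -83.9 -30.1]
shift cm [ 9.5091  9.7507 53.7075] turn 0.8488045903755045
```

Emit:
send_rows(
  targets=[
    [0,0.8,0,4.5,0.08],
    [0,1.6,0,9,0.16],
    [0,2.4,0,13.5,0.24],
    [0,3.2,0,18,0.32],
    [0,4,0,22.5,0.4],
    [0,4.8,0,27,0.48],
    [0,5.6,1,31.5,0.56],
    [0,6.4,2.5,36,0.64],
    [0,7.2,4,40.5,0.72],
    [0,8,6,45,0.8],
    [0,8.8,8,49.5,0.85],
    [0,9.5,9.8,53.7,0.85],
  ],
)

```text
time_s: 2.55
eef_pos: [0.4886, -0.3096, 0.2684]
orientation: [[-0.914, -0.001, -0.406], [0.406, 0.0, -0.914], [0.001, -1.0, -0.0]]
force: [0.2, 0.5, 0.6]
gripper_width: 1.0
```

Emit:
send_rows(
  targets=[
    [0,0,0,0,0],
    [0,0,0,0,0],
  ],
)

```text
time_s: 2.75
eef_pos: [0.4883, -0.3084, 0.2682]
orientation: [[-0.913, -0.003, -0.407], [0.407, 0.001, -0.913], [0.003, -1.0, 0.0]]
force: [0.8, 0.3, 0.3]
gripper_width: 1.0
```

```bash
python3 go.py .487 -.31 .27 156; python3 -c "
from h import *
d=snap('wrist','w1.png'); print(proj(d,[[.487,-.31,.093]]))"
```

```text
2.75 [ 0.4883 -0.3084  0.2682] ang 155.99336173737606 F [0.7904 0.2873 0.3232] T [ 0.0975 -0.0962 -0.0019] w 0.9995963992010642 q [-16.2  15.7  -1.5  -0.  -73.   -7.8]
shift cm [ 0.0504 -0.1795  0.1993] turn -0.00011585953939978591
[[315.66339104 175.16947561]]
```

View pics/w1.png

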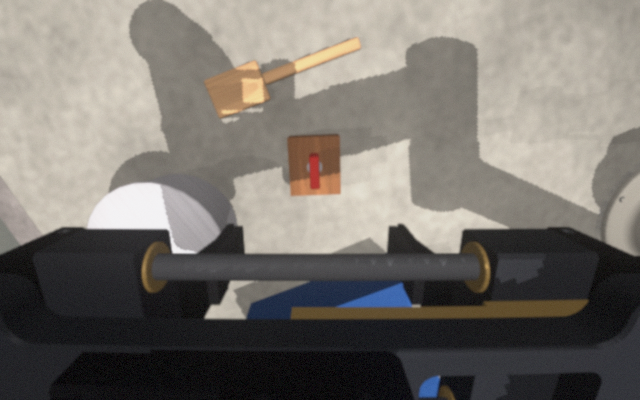

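Wrist view: the stand fills (289..341, 135..195), nearly square to the jaws, with the red bow at about (314,170). I'll enlarge it.

```bash
python3 - <<'E'
from h import *
np.set_printoptions(precision=4,suppress=True)
d=load("wrist"); im=d["img"]
cv2.imwrite("pics/w1c.png",cv2.resize(im[125:205,275:355],None,fx=7,fy=7,interpolation=cv2.INTER_CUBIC))
b,g,r=[im[...,i].astype(int) for i in range(3)]
m=((r>120)&(g<60)&(b<60)).astype(np.uint8); m[:, :290]=0
ys,xs=np.nonzero(m); print(len(xs),xs.min(),xs.max(),ys.min(),ys.max(),xs.mean(),ys.mean())
for v in range(ys.min(),ys.max()+1): 
    q=xs[ys==v]; print(v,q.min(),q.max(),d["z_map"][v,int(q.mean())].round(4))
E
```

```text
220 310 317 154 187 313.96363636363634 169.96363636363637
154 316 316 0.3575
155 313 317 0.3482
156 310 317 0.3427
157 310 317 0.3416
158 310 317 0.3424
159 310 317 0.3442
160 310 317 0.3439
161 310 317 0.3437
162 310 317 0.3445
163 311 317 0.345
164 311 316 0.3441
165 311 317 0.3461
166 311 317 0.3454
167 311 317 0.3468
168 311 317 0.3441
169 312 317 0.3469
170 311 317 0.348
171 311 317 0.3464
172 311 317 0.3471
173 311 317 0.3463
174 310 317 0.3476
175 312 317 0.3477
176 311 317 0.3482
177 311 317 0.3495
178 311 316 0.3501
179 312 317 0.35
180 312 317 0.3499
181 312 316 0.3508
182 312 317 0.3516
183 312 317 0.3515
184 312 317 0.352
185 312 317 0.3525
186 312 317 0.3515
187 312 314 0.3526
```

View pics/w1c.png

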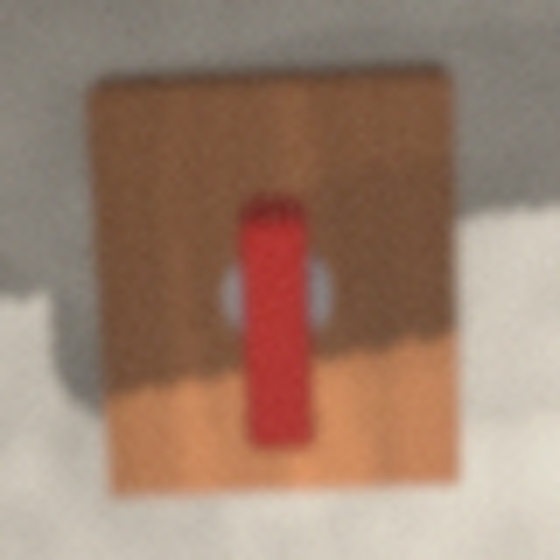

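```bash
python3 - <<'E'
from h import *
np.set_printoptions(precision=4,suppress=True)
d=load("wrist")
def f(u,v,h): return onplane(d,275+u/7-.43,125+v/7-.43,h)
c=[f(*q,.093) for q in [(241,222),(306,222),(312,446),(249,446)]]
print(np.array(c)); print("bow c",np.mean(c,0), "len",np.linalg.norm((c[0]+c[1]-c[2]-c[3])/2),"w",np.linalg.norm(c[0]-c[1]),np.linalg.norm(c[2]-c[3]))
e=(c[0]+c[1]-c[2]-c[3])/2; print("dir of key y (toolz)",np.degrees(np.arctan2(e[1],e[0])))
s=[f(*q,.045) for q in [(90,83),(450,72),(460,484),(112,494)]]
print(np.array(s),"stand c",np.mean(s,0)); 
for i in range(4):
  e=s[(i+1)%4]-s[i]; print(np.linalg.norm(e),np.degrees(np.arctan2(e[1],e[0])))
co=[f(220,295,.05),f(332,295,.05)]; print("collar",np.mean(co,0),np.linalg.norm(co[0]-co[1]))
print("mean depth pt",pix(d,314,172))
E
```

```text
[[ 0.485  -0.3339  0.093 ]
 [ 0.475  -0.3294  0.093 ]
 [ 0.4897 -0.2935  0.093 ]
 [ 0.4997 -0.2979  0.093 ]]
bow c [ 0.4873 -0.3137  0.093 ] len 0.03887541208644944 w 0.010946012493304137 0.01092462063935428
dir of key y (toolz) -112.27773138506079
[[ 0.5037 -0.3639  0.045 ]
 [ 0.4408 -0.3382  0.045 ]
 [ 0.4701 -0.2632  0.045 ]
 [ 0.5342 -0.2895  0.045 ]] stand c [ 0.4872 -0.3137  0.045 ]
0.067933442169588 157.7296896073023
0.08049725819283801 68.64432517146476
0.06925201235764944 -22.305706358318677
0.08044422662358165 -112.29424276859787
collar [ 0.4877 -0.3135  0.05  ] 0.021430464723432102
mean depth pt [ 0.4872 -0.3144  0.0931]
```

```bash
python3 go.py .4873 -.3137 .13 157.7
```

```text
2.8 [ 0.4886 -0.3077  0.2695] ang 156.08093550588407 F [ 1.4532 -0.0123  0.2222] T [ 0.1217 -0.069  -0.0329] w 0.9981784835075571 q [-16.1  15.6  -1.5   0.  -73.   -7.8]
shift cm [-0.1311 13.9466  0.6021] turn -0.028258006224459124
```

Emit:
send_rows(
  targets=[
    [0,-0.13,3,0.3,-0.03],
    [0,-0.13,7,0.55,-0.03],
    [0,-0.13,11,0.55,-0.03],
    [0,-0.13,14,0.55,-0.03],
    [0,-0.13,16,0.55,-0.03],
    [0,-0.13,17.5,0.55,-0.03],
    [0,-0.13,18.4,0.55,-0.03],
    [0,-0.13,18.4,0.55,-0.03],
  ],
)

```text
time_s: 3.6
eef_pos: [0.4877, -0.3121, 0.0857]
orientation: [[-0.927, -0.0, -0.376], [0.376, 0.0, -0.927], [0.0, -1.0, -0.0]]
force: [-0.8, -0.5, 0.3]
gripper_width: 1.001
```

```bash
python3 go.py .4873 -.3135 .086 157.7; python3 -c "
from h import *
d=snap('wrist','w2.png');d=snap('side','si2.png')"; python3 go.py .4873 -.3135 .086 157.7
```

```text
3.6 [ 0.4877 -0.3121  0.0857] ang 157.91173525923006 F [-0.8157 -0.4518  0.2572] T [ 0.0574 -0.031   0.0332] w 1.001174805948491 q [-16.6  24.9 -16.   -0.  -49.2  -5.5]
shift cm [-0.016  -0.0349  0.1441] turn 0.0036954774161283943
3.7 [ 0.4886 -0.3129  0.087 ] ang 157.89558577015114 F [-0.2468 -0.8137  0.1672] T [ 0.0672 -0.1126  0.0164] w 1.0009814661176135 q [-16.6  24.8 -15.9   0.  -49.2  -5.5]
shift cm [0.1001 0.096  0.1002] turn 0.003413615659186498
```

View pics/w2.png

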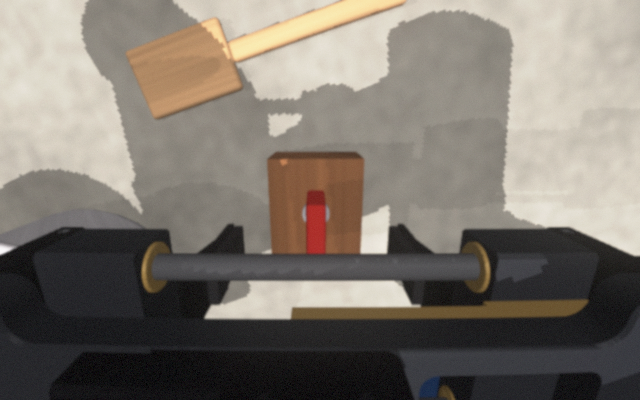

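The bow sits at column 316, centred between the fingers (235 and 397). Closing on it now.

Emit:
send_rows(
  targets=[
    [0.5,0,0,0.08,0],
    [0.8,0,0,0.08,0],
    [1,0,0,0.08,0],
    [1,0,0,0.08,0],
    [1,0,0,0.08,0],
    [1,0,0,0.08,0],
    [1,0,0,0.08,0],
    [1,0,0,0.08,0],
  ],
  newtons=30,
)

```text
time_s: 4.5
eef_pos: [0.4874, -0.3139, 0.0855]
orientation: [[-0.926, -0.0, -0.377], [0.377, 0.0, -0.926], [0.0, -1.0, -0.0]]
force: [-0.2, 0.1, 0.3]
gripper_width: 0.355
```

```bash
python3 go.py .4873 -.3135 .086 157.7
```

```text
4.5 [ 0.4874 -0.3139  0.0855] ang 157.82242383537462 F [-0.178   0.0522  0.2996] T [ 0.0666 -0.1081  0.0593] w 0.3551321571572219 q [-16.8  24.9 -15.9  -0.  -49.2  -5.4]
shift cm [ 0.0202 -0.0516 -0.034 ] turn 0.002136699010206851
```

Emit:
send_rows(
  targets=[
    [1,0,0,0,0],
    [1,0,0,0,0],
    [1,0,0,0,0],
    [1,0,0,0,0],
    [1,0,0,0,0],
    [1,0,0,0,0],
  ],
  newtons=30,
)

```text
time_s: 5.1
eef_pos: [0.4873, -0.3139, 0.0855]
orientation: [[-0.926, -0.0, -0.377], [0.377, 0.0, -0.926], [0.0, -1.0, 0.0]]
force: [-0.5, 0.2, -0.8]
gripper_width: 0.125
```

```bash
python3 go.py .4873 -.3135 .086 157.7
```

```text
5.1 [ 0.4873 -0.3139  0.0855] ang 157.82736542097916 F [-0.5352  0.2269 -0.7673] T [ 0.1119  0.005  -0.0502] w 0.12534257604174345 q [-16.8  24.9 -15.9  -0.  -49.2  -5.4]
shift cm [ 0.0172 -0.0455 -0.0309] turn 0.0022229459492752526
```

Emit:
send_rows(
  targets=[
    [1,0,0,0,0],
    [1,0,0,0,0],
    [1,0,-0.5,0,0],
    [1,0,-1.5,0,0],
    [1,0,-2.5,0,0],
    [1,0,-4,0,0],
    [1,0,-7,0,0],
    [1,0,-11,0,0],
    [1,0,-15,0,0],
    [1,0,-15,0,0],
    [1,0,-15,0,0],
  ],
)

```text
time_s: 6.2
eef_pos: [0.4877, -0.3138, 0.2374]
orientation: [[-0.926, 0.004, -0.378], [0.378, -0.001, -0.926], [-0.004, -1.0, -0.001]]
force: [-0.5, 0.9, -1.1]
gripper_width: 0.125
```

```bash
python3 -c "
from h import *
d=snap('wrist','w3.png')
cv2.imwrite('pics/w3c.png',cv2.resize(d['img'][100:320,220:420],None,fx=3,fy=3,interpolation=cv2.INTER_CUBIC))"; python3 go.py .489 0 .236 165
```

```text
6.25 [ 0.4869 -0.3135  0.2357] ang 157.80783790587824 F [ 0.807  -0.2506 -1.8337] T [ 0.0531 -0.0031  0.0071] w 0.1271042378851764 q [-16.8  16.9  -4.5  -0.  -68.6  -5.4]
shift cm [ 11.6493  -0.0096 -29.1047] turn -0.12552690887955495
```

View pics/w3c.png

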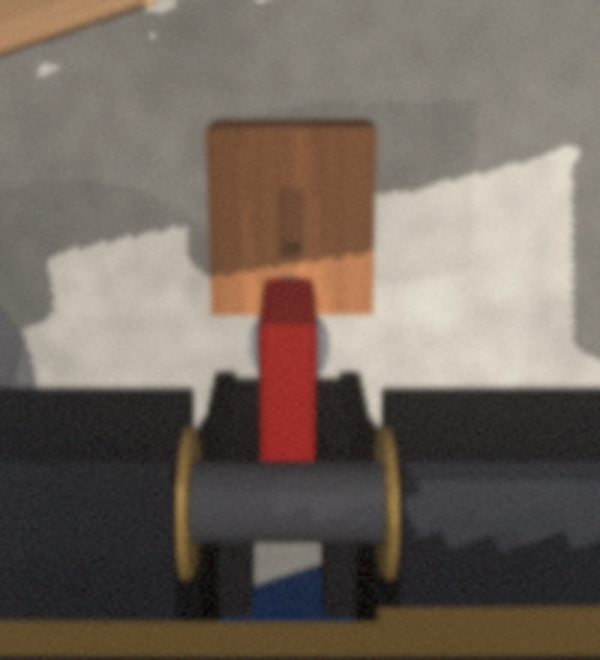

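```bash
python3 go.py .490 0.045 .20 178.6; python3 - <<'E'
from h import *
d=load("wrist"); T=d["tool_from_camera"]
# ray in tool frame
def tool(u,v,y):
    r=T[:3,:3]@ray(d,u,v); o=T[:3,3]; return o+r*(y-o[1])/r[1]
for u,v in [(261,322),(317,322),(289,322)]:
    print(tool(220+u/3-.33,100+v/3-.33,-.0075).round(4))
print(tool(220+253/3,100+342/3,.0855-.048).round(4),tool(220+329/3,100+342/3,.0855-.048).round(4))
E
```

```text
6.25 [ 0.4869 -0.3135  0.2357] ang 157.80783790587824 F [ 0.807  -0.2506 -1.8337] T [ 0.0531 -0.0031  0.0071] w 0.1271042378851764 q [-16.8  16.9  -4.5  -0.  -68.6  -5.4]
shift cm [ 13.2564   3.5938 -33.3063] turn -0.3628916871507837
[-0.0053 -0.0075  0.02  ]
[ 0.0054 -0.0075  0.02  ]
[ 0.0001 -0.0075  0.02  ]
[-0.0085  0.0375  0.0003] [0.0103 0.0375 0.0003]
```

The key is held centred between the pads: its offset from the tool axis is under 1 mm. Next I'll move to look at the lock.

Emit:
send_rows(
  targets=[
    [1,1.1,0,-2.5,-0.03],
    [1,2.4,0,-6,-0.06],
    [1,3.9,0,-10,-0.1],
    [1,5.6,0,-14,-0.15],
    [1,7.2,0,-18,-0.2],
    [1,8.8,0,-22,-0.24],
    [1,10.4,0.5,-26,-0.28],
    [1,11.6,1.5,-29,-0.32],
    [1,12.6,2.5,-31.7,-0.35],
    [1,13.2,3.5,-33.3,-0.363],
    [1,13.2,3.5,-33.3,-0.363],
    [1,13.2,3.5,-33.3,-0.363],
  ],
)

```text
time_s: 7.45
eef_pos: [0.4901, 0.0442, 0.1995]
orientation: [[-1.0, -0.003, -0.023], [0.023, -0.001, -1.0], [0.003, -1.0, 0.001]]
force: [0.2, -0.7, -0.5]
gripper_width: 0.127
```

```bash
python3 go.py .490 0.0 .20 178.6; python3 -c "
from h import *
d=snap('wrist','w4.png')
cv2.imwrite('pics/w4c.png',cv2.resize(d['img'][80:240,220:420],None,fx=4,fy=4,interpolation=cv2.INTER_CUBIC))";python3 go.py .490 0.0 .20 178.6; 
```

```text
7.45 [0.4901 0.0442 0.1995] ang 178.66578815401502 F [ 0.1543 -0.6984 -0.5286] T [ 0.0904 -0.1528  0.0501] w 0.12678406443504267 q [ 24.1  10.  -19.2   0.  -60.9 -25.4]
shift cm [-0.0938 -0.0489  4.4145] turn 0.0011482198963713001
7.5 [0.4905 0.0438 0.2   ] ang 178.61567260655795 F [-0.0096 -0.3076 -0.8545] T [ 0.0842 -0.1204 -0.0357] w 0.11977452625917989 q [ 24.1  10.  -19.2   0.  -60.9 -25.4]
shift cm [-0.0606  0.0051  4.3833] turn 0.0002735385868059914
```

View pics/w4c.png

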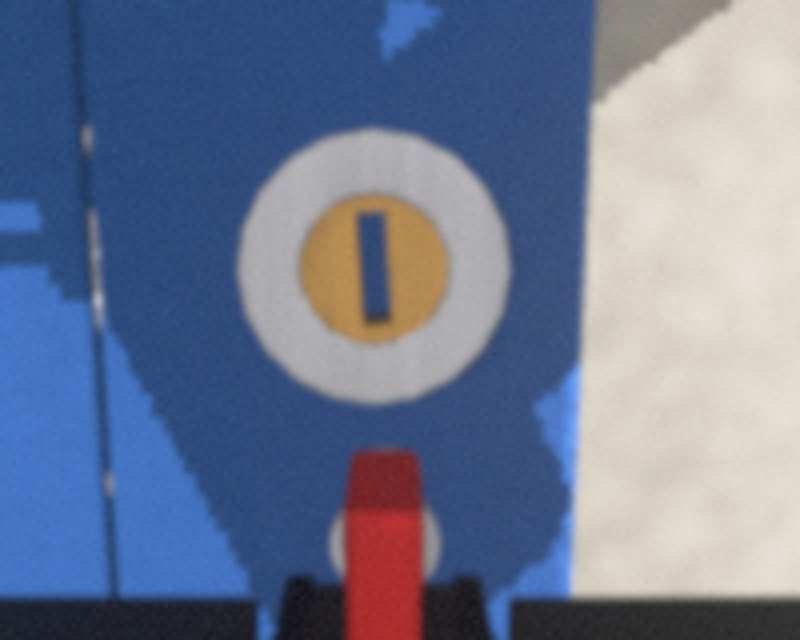

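View pics/w4.png

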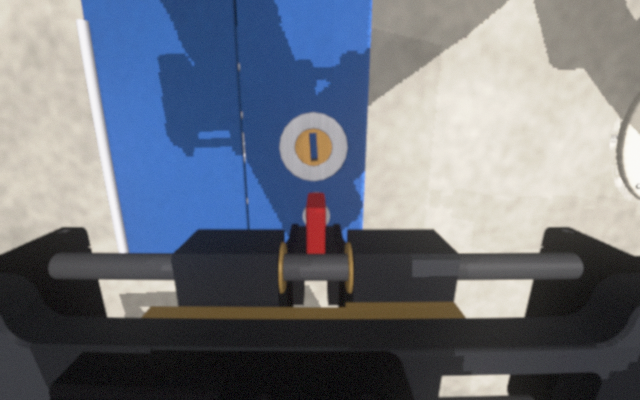

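The keyhole shows clearly: the slot runs from about crop (371,212) to (377,322), nearly in line with the tool's z, and the bezel is centred near crop (375,266).

```bash
python3 - <<'E'
from h import *
np.set_printoptions(precision=4,suppress=True)
d=load("wrist"); im=d["img"]; T=d["tool_from_camera"]
P=np.array([.490,.0445,.200]); 
hsv=cv2.cvtColor(im,cv2.COLOR_BGR2HSV)
def tool(u,v,y):
    r=T[:3,:3]@ray(d,u,v); o=T[:3,3]; return o+r*(y-o[1])/r[1]
# brass mask and bezel mask
br=((hsv[...,0]>12)&(hsv[...,0]<30)&(hsv[...,1]>90)).astype(np.uint8); br[:125]=0;br[170:]=0;br[:,:290]=0;br[:,340:]=0
c,_=cv2.findContours(br,0,1); c=max(c,key=cv2.contourArea); e=cv2.fitEllipse(c); print("brass",e, tool(*e[0],.11))
bz=((hsv[...,1]<60)&(hsv[...,2]>110)).astype(np.uint8); bz[:105]=0;bz[190:]=0;bz[:,:270]=0;bz[:,355:]=0
c,_=cv2.findContours(bz,0,1); c=max(c,key=cv2.contourArea); e=cv2.fitEllipse(c); print("bezel",e, tool(*e[0],.106))
# slot in enlarged crop: weight by darkness
big=cv2.resize(im[120:175,290:340],None,fx=8,fy=8,interpolation=cv2.INTER_CUBIC)
h2=cv2.cvtColor(big,cv2.COLOR_BGR2HSV); m=((h2[...,0]>85)&(h2[...,0]<135)|(h2[...,2]<75)).astype(np.uint8)
n,l,st,ce=cv2.connectedComponentsWithStats(m)
for i in range(1,n):
    if 500<st[i,4]<8000:
        cc,_=cv2.findContours((l==i).astype(np.uint8),0,1); r=cv2.minAreaRect(cc[0]); print(st[i],ce[i],r)
        pts=cv2.boxPoints(r)
        q=np.array([tool(290+(p[0]+.5)/8-.5,120+(p[1]+.5)/8-.5,.11) for p in pts]); print("corners tool",q, "mean",q.mean(0))
        for k in range(4): 
            e=q[(k+1)%4]-q[k]; print(np.linalg.norm(e),"x,z",e[0],e[2], "ang from z",np.degrees(np.arctan2(e[0],e[2])))
print([ (tool(140/4*0+220+u/4-.4,80+v/4-.4,.11)).round(4) for u,v in [(371,212),(377,322),(358,213),(384,213),(365,323),(390,322)]])
print("depth",pix(d,300,146),pix(d,285,146),pix(d,314,140),pix(d,270,200))
E
```

```text
brass ((313.089599609375, 146.65379333496094), (34.86220932006836, 35.25773239135742), 157.812255859375) [-0.0033  0.11    0.0428]
bezel ((313.07745361328125, 146.19235229492188), (67.42318725585938, 67.81758117675781), 179.5379638671875) [-0.0032  0.106   0.0436]
[ 346  161   54  138 2639] [368.8674 238.4903] ((372.5, 229.5), (137.0, 53.0), 90.0)
corners tool [[0.0153 0.11   0.0493]
 [0.0215 0.11   0.0493]
 [0.0219 0.11   0.0332]
 [0.0156 0.11   0.0332]] mean [0.0186 0.11   0.0413]
0.00623203932263868 x,z 0.006232033824033922 8.278587554151617e-06 ang from z 89.92388875581044
0.016133857778547214 x,z 0.00035179098155374913 -0.016130022006298872 ang from z 178.75059416696612
0.006326678679920994 x,z -0.006326674565515399 -7.215332797808061e-06 ang from z -90.06534363883937
0.016131008544258155 x,z -0.0002571502400722722 0.01612895875154253 ang from z -0.913411428872709
[   0  183   27   83 1585] [ 11.595  223.0631] ((13.0, 224.0), (26.0, 82.0), 0.0)
corners tool [[-0.0256  0.11    0.0371]
 [-0.0254  0.11    0.0468]
 [-0.0224  0.11    0.0468]
 [-0.0226  0.11    0.0371]] mean [-0.024  
[... 4006 characters left out ...]
20951374793175 x,z 0.005864657492770393 0.003677117564724698 ang from z 57.912447005537935
0.010663594774279035 x,z 0.005616294256773488 -0.009064738955500279 ang from z 148.21864051706476
0.00698144005466818 x,z -0.005895223818679272 -0.0037398985767801013 ang from z -122.39082408168163
0.01070102692622389 x,z -0.005585727930864609 0.009127519967555682 ang from z -31.46519694743206
[array([-0.0039,  0.11  ,  0.0559]), array([-0.0025,  0.11  ,  0.03  ]), array([-0.007 ,  0.11  ,  0.0556]), array([-0.0009,  0.11  ,  0.0556]), array([-0.0054,  0.11  ,  0.0298]), array([0.0006, 0.11  , 0.03  ])]
depth [0.5044 0.0002 0.0896] [ 0.518  -0.0006  0.0947] [0.4914 0.0015 0.0049] [0.5361 0.0526 0.0897]
```

Emit:
send_rows(
  targets=[
    [1,-0.1,0,1.5,-0.02],
    [1,-0.35,0.5,3.5,-0.059],
    [1,-0.35,1.5,4.3,-0.059],
    [1,-0.35,2.5,4.3,-0.059],
    [1,-0.35,3.5,4.3,-0.059],
    [1,-0.35,3.9,4.3,-0.059],
    [1,-0.35,4.0,4.3,-0.059],
    [1,-0.35,4.0,4.3,-0.059],
  ],
  newtons=40,
)

```text
time_s: 8.3
eef_pos: [0.4935, 0.0016, 0.1605]
orientation: [[-0.999, 0.0, 0.036], [-0.036, -0.0, -0.999], [-0.0, -1.0, 0.0]]
force: [0.2, -0.4, -0.7]
gripper_width: 0.121
```

```bash
python3 go.py .4935 0.0015 .1527 182;  python3 -c "
from h import *
d=snap('scene','s5.png')
cv2.imwrite('pics/s5c.png',cv2.resize(d['img'][160:220,250:330],None,fx=8,fy=8,interpolation=cv2.INTER_CUBIC))
d=snap('wrist','w5.png')
cv2.imwrite('pics/w5c.png',cv2.resize(d['img'][120:270,220:420],None,fx=4,fy=4,interpolation=cv2.INTER_CUBIC))"
```

```text
8.3 [0.4935 0.0016 0.1605] ang -177.95461431136496 F [ 0.1719 -0.3635 -0.6746] T [ 0.1181 -0.0399  0.0418] w 0.12103415988689366 q [ 19.1  12.3 -22.5   0.  -55.2 -17.1]
shift cm [-0.0026  0.7798  0.0143] turn 0.000792129699966855
```

View pics/s5c.png

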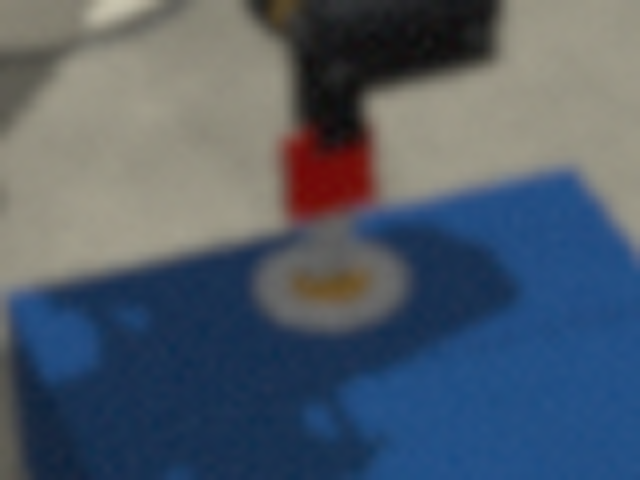

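View pics/w5c.png

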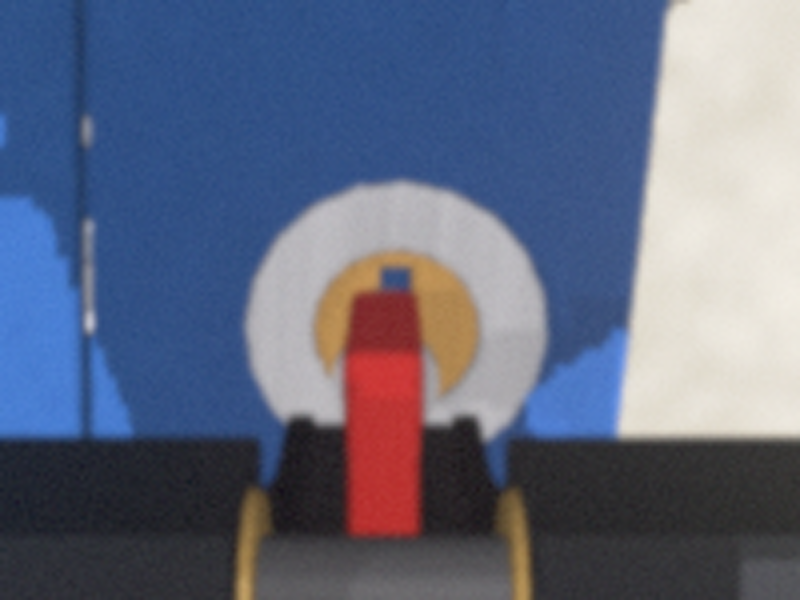

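The end of the slot shows just past the bow at crop (382..411, 265), and the bezel runs from 247 to 548 with its centre at about 397. I'll compute the remaining offset.

```bash
python3 - <<'E'
from h import *
d=load("wrist"); T=d["tool_from_camera"]
def tool(u,v,y):
    r=T[:3,:3]@ray(d,u,v); o=T[:3,3]; return (o+r*(y-o[1])/r[1]).round(4)
def c(u,v,y): return tool(220+(u+.5)/4-.5,120+(v+.5)/4-.5,y)
print("slot end",c(382,266,.07),c(411,266,.07))
print("bezel",c(247,330,.066),c(548,330,.066),c(397,180,.066))
print("bow top",c(346,349,-.0075),c(420,349,-.0075))
print("bow low edge",c(352,291,.0305),c(417,291,.0305))
print("collar",c(344,400,.0357),c(441,385,.0357))
E
```

```text
slot end [-0.0014  0.07    0.0141] [0.0047 0.07   0.0141]
bezel [-0.0296  0.066   0.0013] [0.0334 0.066  0.0013] [0.0017 0.066  0.0329]
bow top [-0.0064 -0.0075  0.0204] [ 0.0042 -0.0075  0.0204]
bow low edge [-0.0066  0.0305  0.0191] [0.0048 0.0305 0.0191]
collar [-0.0083  0.0357 -0.0032] [ 0.0096  0.0357 -0.0002]
```

```bash
cat > bez.py <<'E'
from h import *
from scipy.optimize import least_squares
d0=load("wrist"); T=d0["tool_from_camera"]
def tool(u,v,y):
    r=T[:3,:3]@ray(d0,u,v); o=T[:3,3]; return (o+r*(y-o[1])/r[1])
def fit(img,c0,ydk,box):
    g=cv2.GaussianBlur(img,(3,3),0).astype(float)
    sat=g.max(2)-g.min(2)
    # radial search in tool plane at y=ydk (bezel top) for the outer ring edge: r~.032 ; inner ~.0175
    for name,r0,y in(("outer",.032,ydk-.004),("inner",.0175,ydk-.002)):
        pts=[]
        for a in np.radians(np.arange(0,360,4)):
            rr=np.arange(r0-.006,r0+.006,.0004); vals=[];
            P=np.array([[c0[0]+r*np.cos(a),y,c0[1]+r*np.sin(a)] for r in rr])
            C=(P-T[:3,3])@T[:3,:3]
            uv=cv2.projectPoints(C.reshape(-1,1,3),np.zeros(3),np.zeros(3),K(d0),np.array(d0["D"],float))[0].reshape(-1,2)
            if not all((box[0]<uv[:,0])&(uv[:,0]<box[1])&(box[2]<uv[:,1])&(uv[:,1]<box[3])): continue
            s=cv2.remap(sat.astype(np.float32),uv[:,0].astype(np.float32).reshape(1,-1),uv[:,1].astype(np.float32).reshape(1,-1),cv2.INTER_CUBIC).ravel()
            gr=np.abs(np.gradient(s)); k=gr.argmax()
            if gr[k]>3 and 0<k<len(rr)-1:
                w=gr[max(0,k-4):k+5]; r=np.sum(rr[max(0,k-4):k+5]*w)/w.sum(); pts.append([c0[0]+r*np.cos(a),c0[1]+r*np.sin(a)])
        pts=np.array(pts)
        f=lambda q: np.hypot(pts[:,0]-q[0],pts[:,1]-q[1])-q[2]
        q=least_squares(f,[*c0,r0],loss="soft_l1",f_scale=.0004).x
        print(name,len(pts),q.round(5),"rms",np.std(f(q)).round(5))
if __name__=="__main__":
    fit(cv2.imread("pics/w4.png"),(-.0032,.043),.110,(250,380,90,205))
    fit(cv2.imread("pics/w5.png"),(.0015,.0006),.070,(250,380,150,222))
E
python3 bez.py; python3 -c "
from h import *
d=load('wrist');print(d['cx'],d['cy'],d['D'])"
```

```text
outer 90 [-0.00339  0.04275  0.03202] rms 0.00015
inner 89 [-0.0034   0.04273  0.01703] rms 0.00127
outer 58 [0.00157 0.00111 0.03176] rms 0.00014
inner 70 [0.0017  0.00048 0.01699] rms 0.00122
315.34894293898 195.94496863297186 [-0.02862321  0.          0.          0.          0.        ]
```

Emit:
send_rows(
  targets=[
    [1,0.17,0,0.06,0],
    [1,0.17,0,0.06,0],
    [1,0.17,0,0.06,0],
    [1,0.17,0,0.06,0],
  ],
)

```text
time_s: 8.8
eef_pos: [0.4917, 0.0006, 0.1607]
orientation: [[-0.999, 0.0, 0.035], [-0.035, 0.0, -0.999], [-0.0, -1.0, -0.0]]
force: [1.0, 0.8, -1.3]
gripper_width: 0.122
```

```bash
python3 go.py;  python3 -c "
from h import *
d=snap('wrist','w6.png')
cv2.imwrite('pics/w6c.png',cv2.resize(d['img'][140:240,260:380],None,fx=6,fy=6,interpolation=cv2.INTER_CUBIC))
import bez
bez.fit(d['img'],(0,0.),.070,(250,380,150,222))"; python3 go.py
```

```text
8.8 [0.4917 0.0006 0.1607] ang -177.99220496810418 F [ 1.0447  0.8119 -1.2791] T [ 0.0616 -0.0477 -0.0645] w 0.12151330106647713 q [ 19.   12.1 -22.7   0.  -55.2 -17. ]
outer 58 [-3.900e-04  6.000e-05  3.181e-02] rms 0.00014
inner 68 [-0.0003  -0.00057  0.01704] rms 0.00125
8.85 [0.4917 0.0006 0.1606] ang -177.99778670279144 F [-0.4583 -0.6509 -0.2628] T [ 0.0788 -0.0035 -0.0593] w 0.12013287131073451 q [ 19.   12.1 -22.7   0.  -55.2 -17. ]
```

View pics/w6c.png

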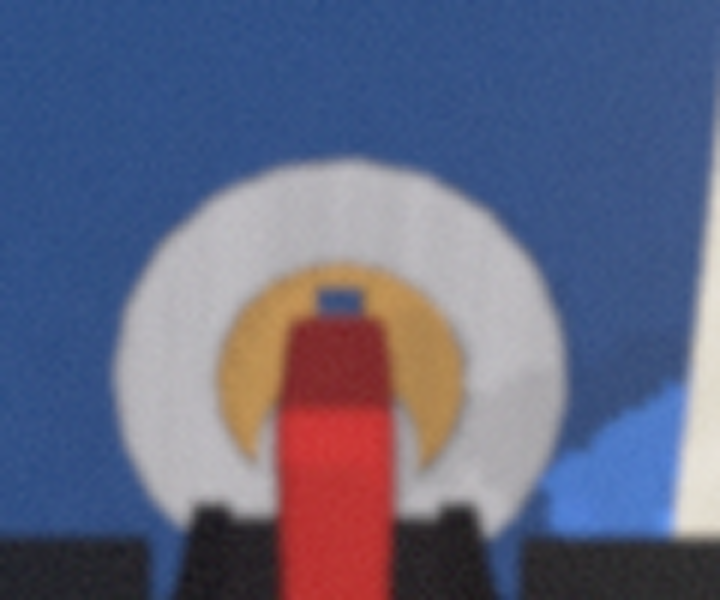

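The key and lock axes now agree to about 0.5 mm in the same picture. Descending slowly to feel for contact.

Emit:
send_rows(
  targets=[
    [1,0,0.3,0,0],
    [1,0,0.55,0,0],
    [1,0,0.7,0,0],
    [1,0,0.8,0,0],
    [1,0,0.85,0,0],
    [1,0,0.9,0,0],
    [1,0,0.9,0,0],
  ],
)

```text
time_s: 9.55
eef_pos: [0.4916, 0.0006, 0.1515]
orientation: [[-0.999, 0.0, 0.035], [-0.035, -0.0, -0.999], [-0.0, -1.0, 0.0]]
force: [-0.6, 1.5, -1.3]
gripper_width: 0.122
```

```bash
python3 go.py
```

```text
9.55 [0.4916 0.0006 0.1515] ang -177.9933692551112 F [-0.5629  1.4668 -1.3195] T [ 0.1169 -0.0593  0.0494] w 0.12203719019943537 q [ 19.   12.7 -23.4   0.  -53.9 -17. ]
```

Emit:
send_rows(
  targets=[
    [1,0,0.05,0,0],
    [1,0,0.1,0,0],
    [1,0,0.15,0,0],
    [1,0,0.15,0,0],
  ],
)

```text
time_s: 9.95
eef_pos: [0.4915, 0.0006, 0.15]
orientation: [[-0.999, -0.0, 0.035], [-0.035, -0.0, -0.999], [0.0, -1.0, 0.0]]
force: [-0.1, -0.0, -0.1]
gripper_width: 0.122
```

```bash
python3 go.py
```

```text
9.95 [0.4915 0.0006 0.15  ] ang -177.9958033338632 F [-0.1402 -0.0327 -0.0905] T [ 0.0659 -0.0416 -0.026 ] w 0.12235156901838332 q [ 19.   12.8 -23.5  -0.  -53.7 -17. ]
```

Emit:
send_rows(
  targets=[
    [1,0,0.05,0,0],
    [1,0,0.1,0,0],
    [1,0,0.15,0,0],
    [1,0,0.2,0,0],
    [1,0,0.2,0,0],
  ],
)

```text
time_s: 10.45
eef_pos: [0.4915, 0.0006, 0.1479]
orientation: [[-0.999, -0.0, 0.035], [-0.035, -0.0, -0.999], [0.0, -1.0, 0.0]]
force: [-0.3, 0.5, -1.0]
gripper_width: 0.122
```

```bash
python3 go.py
```

```text
10.45 [0.4915 0.0006 0.1479] ang -177.9996403835376 F [-0.2553  0.5485 -1.0316] T [ 0.0681 -0.0325  0.0048] w 0.12226208814508692 q [ 19.   12.9 -23.7  -0.  -53.4 -17. ]
```

Emit:
send_rows(
  targets=[
    [1,0,0.08,0,0],
    [1,0,0.16,0,0],
    [1,0,0.24,0,0],
    [1,0,0.32,0,0],
    [1,0,0.4,0,0],
    [1,0,0.4,0,0],
  ],
)

```text
time_s: 11.05
eef_pos: [0.4915, 0.0006, 0.1439]
orientation: [[-0.999, -0.0, 0.035], [-0.035, -0.0, -0.999], [0.0, -1.0, 0.0]]
force: [-0.7, 1.0, -1.2]
gripper_width: 0.124
```

```bash
python3 go.py
```

```text
11.05 [0.4915 0.0006 0.1439] ang -177.99726936192528 F [-0.7475  0.9781 -1.2407] T [ 0.0478 -0.0212  0.0051] w 0.12381033089821769 q [ 19.   13.2 -24.   -0.  -52.8 -17. ]
```

Emit:
send_rows(
  targets=[
    [1,0,0.1,0,0],
    [1,0,0.2,0,0],
    [1,0,0.3,0,0],
    [1,0,0.4,0,0],
    [1,0,0.5,0,0],
    [1,0,0.6,0,0],
    [1,0,0.7,0,0],
    [1,0,0.8,0,0],
    [1,0,0.9,0,0],
    [1,0,1.0,0,0],
    [1,0,1.0,0,0],
  ],
)

```text
time_s: 12.15
eef_pos: [0.4915, 0.0006, 0.1339]
orientation: [[-0.999, -0.0, 0.035], [-0.035, -0.0, -0.999], [0.0, -1.0, 0.0]]
force: [0.2, 0.1, -0.1]
gripper_width: 0.119
```

```bash
python3 go.py;  python3 -c "
from h import *
d=snap('scene','s7.png')
cv2.imwrite('pics/s7c.png',cv2.resize(d['img'][160:220,250:330],None,fx=8,fy=8,interpolation=cv2.INTER_CUBIC))
d=snap('wrist','w7.png')
cv2.imwrite('pics/w7c.png',cv2.resize(d['img'][140:280,240:400],None,fx=4,fy=4,interpolation=cv2.INTER_CUBIC))"
```

```text
12.15 [0.4915 0.0006 0.1339] ang -177.99980791851203 F [ 0.1612  0.1175 -0.1109] T [ 0.0849 -0.0774 -0.0161] w 0.11916394488883295 q [ 19.   13.9 -24.8  -0.  -51.3 -17. ]
```

View pics/w7c.png

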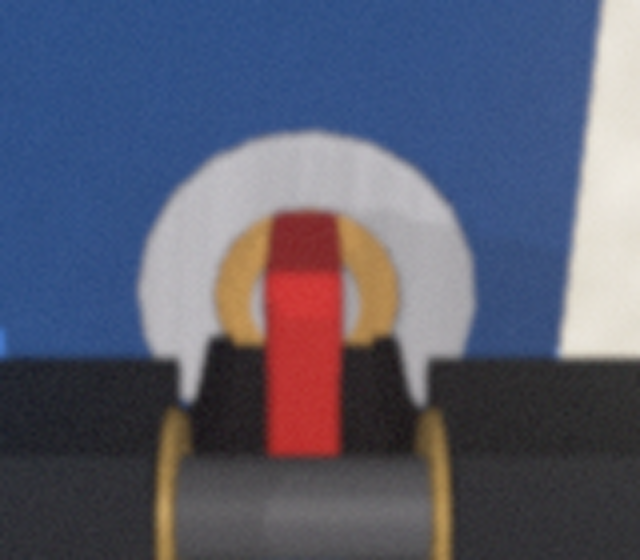

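The bow is centred in the ring (crop 305 against 306), the key has gone in about 19 mm, and there is no force yet. Easing the last few mm down.

Emit:
send_rows(
  targets=[
    [1,0,0.08,0,0],
    [1,0,0.16,0,0],
    [1,0,0.22,0,0],
    [1,0,0.26,0,0],
    [1,0,0.28,0,0],
    [1,0,0.28,0,0],
  ],
)

```text
time_s: 12.85
eef_pos: [0.4916, 0.0006, 0.1312]
orientation: [[-0.999, -0.0, 0.035], [-0.035, -0.0, -0.999], [0.0, -1.0, 0.0]]
force: [-0.4, -0.9, -1.6]
gripper_width: 0.12
```

```bash
python3 go.py
```

```text
12.85 [0.4916 0.0006 0.1312] ang -177.9926722226837 F [-0.4184 -0.8979 -1.55  ] T [0.0703 0.0125 0.047 ] w 0.11972493490288139 q [ 19.   14.1 -25.    0.  -50.9 -17. ]
```

Emit:
send_rows(
  targets=[
    [1,0,0.02,0,0],
    [1,0,0.04,0,0],
    [1,0,0.06,0,0],
    [1,0,0.06,0,0],
  ],
)

```text
time_s: 13.25
eef_pos: [0.4916, 0.0006, 0.1306]
orientation: [[-0.999, -0.0, 0.035], [-0.035, 0.0, -0.999], [0.0, -1.0, -0.0]]
force: [-0.1, -0.1, -1.0]
gripper_width: 0.119
```

```bash
python3 go.py
```

```text
13.25 [0.4916 0.0006 0.1306] ang -177.99601783442898 F [-0.1248 -0.0517 -1.0095] T [ 0.1314 -0.0261 -0.0326] w 0.11863718405008386 q [ 19.   14.1 -25.   -0.  -50.8 -17. ]
```

Emit:
send_rows(
  targets=[
    [1,0,0.02,0,0],
    [1,0,0.04,0,0],
    [1,0,0.06,0,0],
    [1,0,0.06,0,0],
  ],
)

```text
time_s: 13.65
eef_pos: [0.4918, 0.0006, 0.1305]
orientation: [[-0.999, 0.001, 0.035], [-0.035, -0.0, -0.999], [-0.001, -1.0, 0.0]]
force: [-0.2, 0.3, 2.9]
gripper_width: 0.121
```

```bash
python3 go.py
```

```text
13.65 [0.4918 0.0006 0.1305] ang -177.9863297183467 F [-0.2496  0.2966  2.8549] T [0.1112 0.2207 0.0031] w 0.12066793695472244 q [ 19.   14.1 -25.    0.  -50.8 -17. ]
```

Emit:
send_rows(
  targets=[
    [1,0,0.02,0,0],
    [1,0,0.04,0,0],
    [1,0,0.04,0,0],
  ],
  newtons=50,
)

```text
time_s: 13.95
eef_pos: [0.492, 0.0006, 0.1304]
orientation: [[-0.999, 0.001, 0.035], [-0.035, -0.0, -0.999], [-0.001, -1.0, 0.0]]
force: [-0.8, -0.6, 5.6]
gripper_width: 0.119
```

```bash
python3 go.py
```

```text
13.95 [0.492  0.0006 0.1304] ang -177.97126074926462 F [-0.8188 -0.5618  5.5579] T [0.1155 0.4141 0.0038] w 0.1185327570205716 q [ 19.   14.1 -25.1   0.  -50.7 -17. ]
```

The key is seated: the TCP stopped at 0.1304, against about 0.1307 expected, with about 6 N pressing. Starting the clockwise turn.

Emit:
send_rows(
  targets=[
    [1,0,0,0,0.04],
    [1,0,0,0,0.08],
    [1,0,0,0,0.12],
    [1,0,0,0,0.16],
    [1,0,0,0,0.2],
    [1,0,0,0,0.2],
  ],
)

```text
time_s: 14.55
eef_pos: [0.4923, 0.0008, 0.1304]
orientation: [[-0.986, 0.002, -0.164], [0.164, 0.0, -0.986], [-0.002, -1.0, -0.0]]
force: [-1.6, 0.6, 5.3]
gripper_width: 0.118
```

```bash
python3 go.py
```

```text
14.55 [0.4923 0.0008 0.1304] ang 170.5640640749704 F [-1.6157  0.5891  5.3035] T [0.3191 0.333  0.1351] w 0.1184535598004418 q [ 19.1  14.1 -25.    0.  -50.7 -28.5]
```

Emit:
send_rows(
  targets=[
    [1,0,0,0,0.05],
    [1,0,0,0,0.1],
    [1,0,0,0,0.15],
    [1,0,0,0,0.2],
    [1,0,0,0,0.25],
    [1,0,0,0,0.3],
    [1,0,0,0,0.3],
  ],
)

```text
time_s: 15.25
eef_pos: [0.4923, 0.0007, 0.1304]
orientation: [[-0.894, 0.002, -0.448], [0.448, 0.0, -0.894], [-0.002, -1.0, -0.001]]
force: [-0.2, 1.1, 5.0]
gripper_width: 0.117
```

```bash
python3 go.py;  python3 -c "
from h import *
d=snap('scene','s8.png')
cv2.imwrite('pics/s8c.png',cv2.resize(d['img'][160:270,240:360],None,fx=6,fy=5,interpolation=cv2.INTER_CUBIC))
d=snap('wrist','w8.png')"
```

```text
15.25 [0.4923 0.0007 0.1304] ang 153.41052797709293 F [-0.2209  1.1023  4.9502] T [0.1423 0.2122 0.1416] w 0.11723997212746212 q [ 19.   14.2 -25.    0.  -50.7 -45.7]
```

View pics/w8.png

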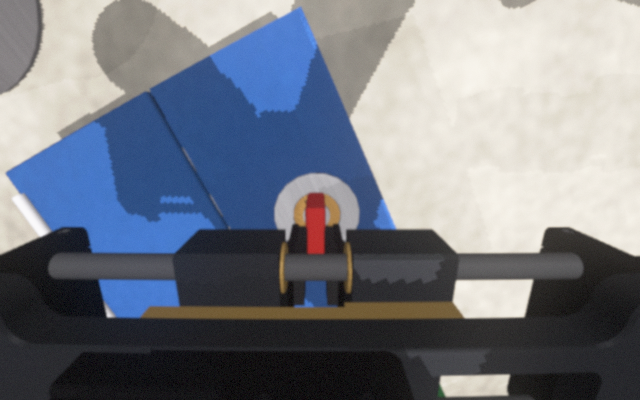

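View pics/s8c.png

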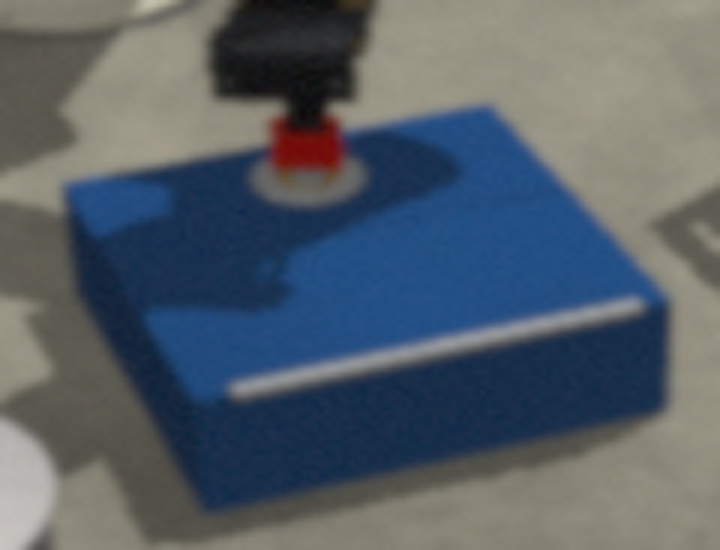

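The bow is still square in the jaws at (316,225), so the key is turning with them, and the lid is still shut. Turning further.

```bash
cat > lid.py <<'E'
from h import *
import time,sys
d=snap('scene',sys.argv[1])
# deck plane rest: heights at several lid pixels
for u,v in [(275,225),(290,220),(310,213),(325,208),(300,235)]:
    print(u,v,pix(d,u,v).round(3))
E
python3 lid.py l0.png
```

```text
275 225 [ 0.624 -0.102  0.092]
290 220 [ 0.615 -0.05   0.089]
310 213 [0.611 0.02  0.092]
325 208 [0.608 0.073 0.094]
300 235 [ 0.688 -0.045  0.081]
```

Emit:
send_rows(
  targets=[
    [1,0,0,0,0.05],
    [1,0,0,0,0.1],
    [1,0,0,0,0.15],
    [1,0,0,0,0.2],
    [1,0,0,0,0.2],
  ],
)

```text
time_s: 15.9
eef_pos: [0.4923, 0.0007, 0.1303]
orientation: [[-0.787, 0.002, -0.616], [0.616, 0.0, -0.787], [-0.001, -1.0, -0.001]]
force: [-0.3, 0.4, 5.4]
gripper_width: 0.114
```

```bash
python3 go.py; python3 lid.py l1.png
```

```text
15.9 [0.4923 0.0007 0.1303] ang 141.94767746816703 F [-0.3338  0.4074  5.3642] T [0.0939 0.0911 0.0504] w 0.11413355901325738 q [ 19.   14.2 -25.    0.  -50.7 -57.1]
275 225 [ 0.629 -0.104  0.095]
290 220 [ 0.621 -0.052  0.093]
310 213 [0.61  0.02  0.091]
325 208 [0.614 0.07  0.099]
300 235 [ 0.691 -0.046  0.083]
```

Emit:
send_rows(
  targets=[
    [1,0,0,0,0.05],
    [1,0,0,0,0.1],
    [1,0,0,0,0.1],
    [1,0,0,0,0.1],
    [1,0,0,0,0.1],
  ],
)

```text
time_s: 16.45
eef_pos: [0.4924, 0.0006, 0.1303]
orientation: [[-0.723, 0.002, -0.691], [0.691, -0.0, -0.723], [-0.001, -1.0, -0.001]]
force: [0.5, -0.4, 5.7]
gripper_width: 0.119
```

```bash
python3 go.py; python3 lid.py l2.png
```

```text
16.45 [0.4924 0.0006 0.1303] ang 136.27239605438677 F [ 0.4781 -0.3562  5.715 ] T [0.0415 0.0752 0.0651] w 0.1191165014939374 q [ 19.   14.2 -25.    0.  -50.7 -62.8]
275 225 [ 0.643 -0.108  0.106]
290 220 [ 0.64  -0.058  0.108]
310 213 [0.637 0.009 0.113]
325 208 [0.626 0.065 0.108]
300 235 [ 0.691 -0.046  0.083]
```

```bash
python3 lid.py l3.png; python3 -c "
import cv2
im=cv2.imread('pics/l3.png');cv2.imwrite('pics/l3c.png',cv2.resize(im[150:270,230:370],None,fx=5,fy=5,interpolation=cv2.INTER_CUBIC))"
```

```text
275 225 [ 0.643 -0.108  0.106]
290 220 [ 0.639 -0.058  0.107]
310 213 [0.633 0.011 0.109]
325 208 [0.63  0.063 0.111]
300 235 [ 0.694 -0.047  0.086]
```

View pics/l3c.png

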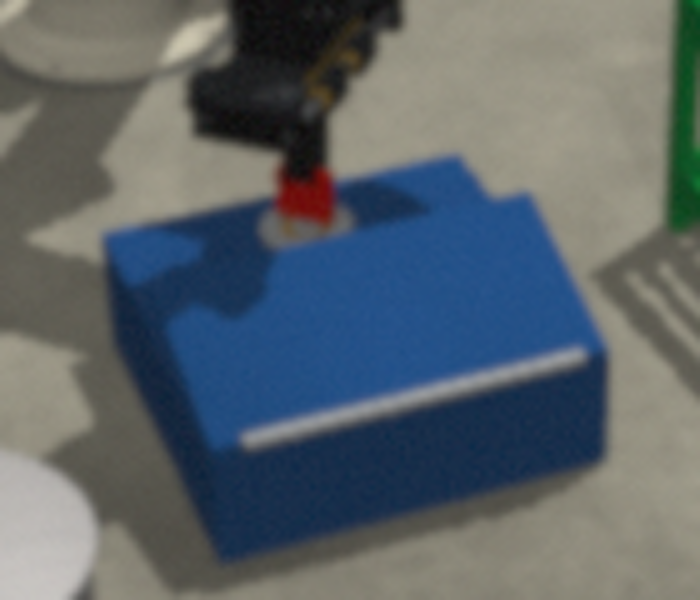

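The lid is springing up and the bolt has let go. I'll ease off the downward press and wait for it to rise.

Emit:
send_rows(
  targets=[
    [1,0,-0.05,0,0],
    [1,0,-0.09,0,0],
    [1,0,-0.09,0,0],
    [1,0,-0.09,0,0],
    [1,0,-0.09,0,0],
    [1,0,-0.09,0,0],
  ],
)

```text
time_s: 17.15
eef_pos: [0.4917, 0.0006, 0.1304]
orientation: [[-0.721, 0.0, -0.692], [0.692, 0.0, -0.721], [-0.0, -1.0, -0.0]]
force: [0.2, 0.5, -0.3]
gripper_width: 0.115
```

```bash
python3 go.py; python3 lid.py l4.png; python3 -c "
import cv2
im=cv2.imread('pics/l4.png');cv2.imwrite('pics/l4c.png',cv2.resize(im[150:270,230:370],None,fx=5,fy=5,interpolation=cv2.INTER_CUBIC))"
```

```text
17.15 [0.4917 0.0006 0.1304] ang 136.17493222963543 F [ 0.2202  0.5051 -0.2763] T [ 0.0161 -0.4622  0.0851] w 0.11496830543355498 q [ 19.   14.1 -25.   -0.  -50.8 -62.9]
275 225 [ 0.645 -0.108  0.108]
290 220 [ 0.648 -0.061  0.114]
310 213 [0.643 0.007 0.117]
325 208 [0.637 0.06  0.117]
300 235 [ 0.693 -0.047  0.085]
```

View pics/l4c.png

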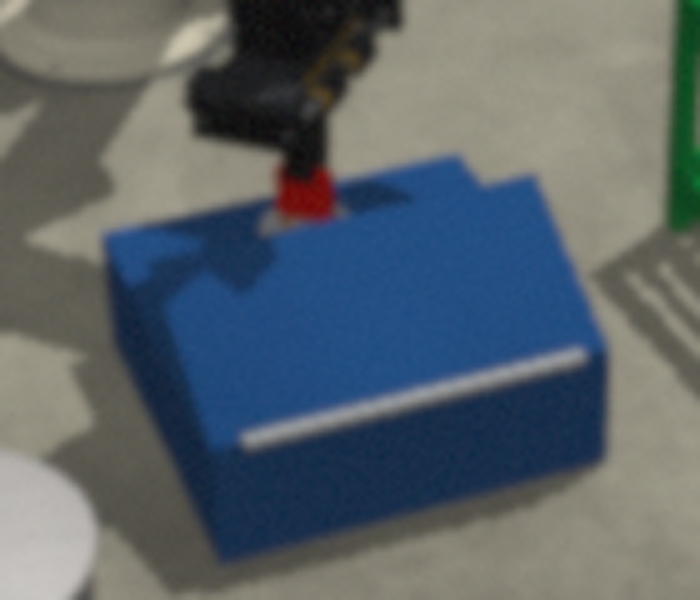

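The lid keeps rising, now at about 0.5 rad. Letting go by opening the jaws only a little.

Emit:
send_rows(
  targets=[
    [0.9,0,0,0,0],
    [0.8,0,0,0,0],
    [0.7,0,0,0,0],
    [0.65,0,0,0,0],
    [0.65,0,0,0,0],
    [0.65,0,0,0,0],
    [0.65,0,0,0,0],
    [0.65,0,0,0,0],
  ],
)

```text
time_s: 18.0
eef_pos: [0.4916, 0.0006, 0.1305]
orientation: [[-0.721, -0.0, -0.693], [0.693, 0.0, -0.721], [0.0, -1.0, 0.0]]
force: [-0.1, 0.9, 0.2]
gripper_width: 0.348
```

```bash
python3 go.py; python3 -c "
from h import *
d=snap('wrist','w9.png')"
```

```text
18.0 [0.4916 0.0006 0.1305] ang 136.1659462772841 F [-0.1478  0.9284  0.203 ] T [ 0.0428 -0.1262  0.0145] w 0.3477704520289425 q [ 19.   14.1 -25.   -0.  -50.8 -62.9]
```

View pics/w9.png

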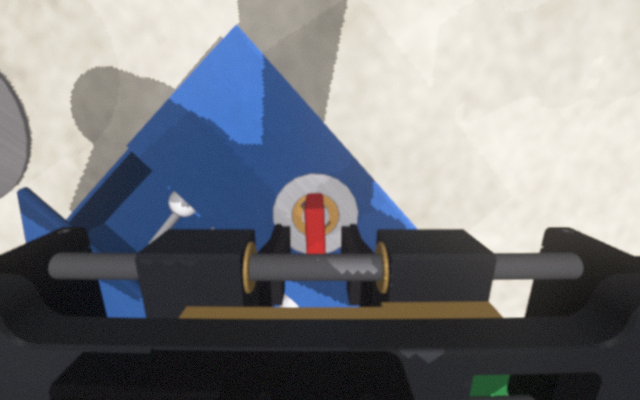

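The jaws are clear of the bow, which stands at (315,222) between fingers at about (275) and (357). The lid is open, and the locker's contents show at (180,205). Rising straight up.

Emit:
send_rows(
  targets=[
    [0.65,0,-1,0,0],
    [0.65,0,-2.5,0,0],
    [0.65,0,-4.5,0,0],
    [0.65,0,-7,0,0],
    [0.65,0,-10,0,0],
    [0.65,0,-14,0,0],
    [0.65,0,-18,0,0],
    [0.65,0,-18,0,0],
    [0.65,0,-18,0,0],
  ],
)

```text
time_s: 18.95
eef_pos: [0.4917, 0.0008, 0.3121]
orientation: [[-0.721, 0.003, -0.693], [0.693, 0.001, -0.721], [-0.001, -1.0, -0.003]]
force: [-0.3, -0.9, -0.9]
gripper_width: 0.35
```

```bash
python3 go.py; python3 lid.py l5.png; python3 -c "
from h import *
d=snap('wrist','w10.png');d=snap('side','si10.png')"
```

```text
18.95 [0.4917 0.0008 0.3121] ang 136.16342558032886 F [-0.2947 -0.8902 -0.9138] T [ 0.0621 -0.0597  0.0246] w 0.3499671604214231 q [ 19.    5.5  -8.1  -0.  -76.2 -62.9]
275 225 [ 0.651 -0.11   0.112]
290 220 [ 0.651 -0.062  0.117]
310 213 [0.648 0.005 0.121]
325 208 [0.643 0.057 0.122]
300 235 [ 0.69  -0.046  0.082]
```

View pics/w10.png

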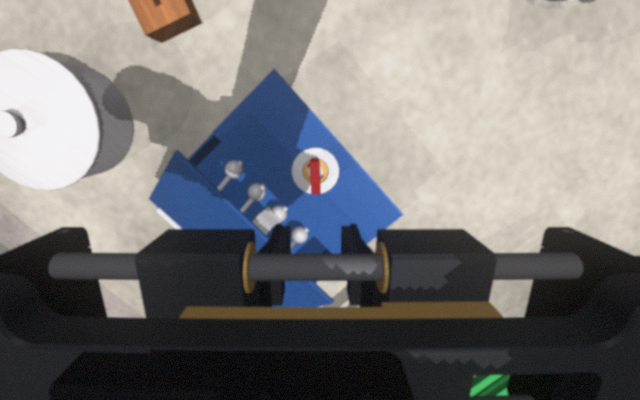

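View pics/l5.png

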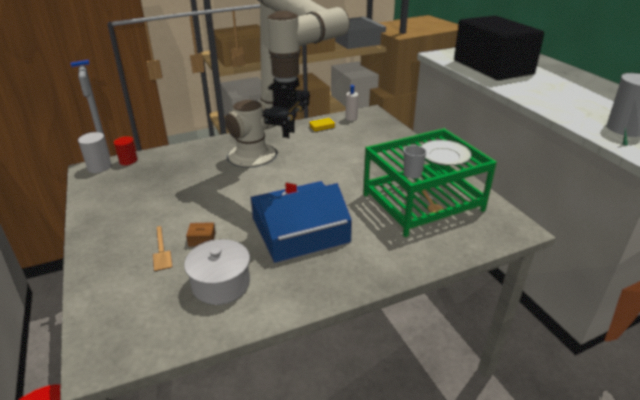

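View pics/si10.png

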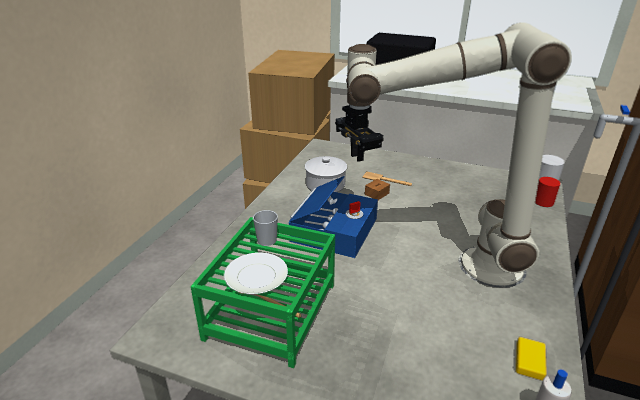

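The lid is up at (300,215) in the scene view, the key is alone in the lock at wrist (315,175), and the other items are in place. A final check once things settle, then I'll hand in.

Emit:
send_rows(
  targets=[
    [0.65,0,0,0,0],
    [0.65,0,0,0,0],
    [0.65,0,0,0,0],
    [0.65,0,0,0,0],
    [0.65,0,0,0,0],
    [0.65,0,0,0,0],
    [0.65,0,0,0,0],
  ],
)

```text
time_s: 19.8
eef_pos: [0.4916, 0.0006, 0.3106]
orientation: [[-0.721, 0.0, -0.693], [0.693, 0.0, -0.721], [0.0, -1.0, -0.0]]
force: [-0.1, -0.3, -0.2]
gripper_width: 0.35
```

```bash
python3 go.py; python3 lid.py l6.png; python3 -c "
from h import *
d=snap('wrist','w11.png'); print('bow top',pix(d,315,175),pix(d,315,180))
a=cv2.imread('pics/scene0.png').astype(int);b=cv2.imread('pics/l6.png').astype(int)
D=np.abs(a-b).max(2)
for n,(x0,x1,y0,y1) in dict(rack_cup_plate=(365,495,130,230),pot=(185,250,240,300),mwiko=(150,175,225,272)).items(): print(n,(D[y0:y1,x0:x1]>60).mean().round(4))
order.hand_in()"
```

```text
19.8 [0.4916 0.0006 0.3106] ang 136.17002489739298 F [-0.0541 -0.3159 -0.1619] T [ 0.0427 -0.0724 -0.0287] w 0.3499826810059267 q [ 19.    5.6  -8.2  -0.  -76.2 -62.9]
275 225 [ 0.653 -0.111  0.114]
290 220 [ 0.651 -0.062  0.116]
310 213 [0.646 0.006 0.119]
325 208 [0.642 0.058 0.121]
300 235 [ 0.688 -0.045  0.081]
bow top [ 0.4898076  -0.00136802  0.13822861] [0.49405231 0.00305454 0.1379913 ]
rack_cup_plate 0.0001
pot 0.0
mwiko 0.0
the job is handed in; nothing more can be done
```

The key is in the lock, turned, and the lid has sprung open; I handed the job in at about 20 s of the 72 s allowed.

- **Insertion:** I found the keyhole's angle by sight with the wrist camera, about 3.4° from my first alignment. The key slid in without resistance until the collar seated with about 6 N at most, against the 40 N limit.
- **Turning:** I turned the key clockwise about 0.8 rad. The bolt let go between about 0.7 and 0.8 rad. The lid then rose by itself.
- **Last checks:** The bow's top stands at 0.138 m, which is what a fully seated key should read. The lid is at roughly 0.6 rad and holding. The gripper is well clear with no load on it. The scene picture shows no change around the plate, cup, pot or mwiko.
- **Disagreement:** My first two wrist-camera fixes on the lock differed by about 1.5 mm. I went with the closer one, confirmed it with a third picture, and the key fitted.

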